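# Clear the scrap bin's lever and air the bin without slamming its lid

## Task

The sugar bowl stands in the way under the lever of the little scrap bin: with a fingertip push it aside along the counter until it is clear of the lever, keeping it upright. Then press the lever down until the bin's lid stands fully open, keep it open for about three seconds to air the bin, and ease the lever up again so that the lid comes down slowly and does not slam, ending shut with your hand off. Only push and press: lift nothing, do not touch the lid itself, and leave everything else on the counter where it stands.

Things in the scene. Friction and masses are not known exactly. Their poses are not given: they have to be found in the camera images.
- bin: Counter-top scrap bin fixed to the counter, a stainless steel box 170 (own x) x 200 (own y) x 170 mm high with a black foot and a grey plastic lid on top (closed, top at 186 mm). Origin: centre of its underside. Its front, from which the lever sticks out, faces its own -x.
- lever (a joint): Press lever of the bin, hinged along the bin's own y at 80 mm height on its front face. 0 = up at rest, 0.48 rad = down on its stop, the pad's middle then 48 mm lower and 5 mm nearer the bin; the pad tilts too, so a flat 18 mm fingertip meets the stop after about 42 mm. It is linked to the lid: lid angle = 2.5 x lever angle. It takes about 5 N down at first, 1 to 2 N with the lid open; the lid's weight raises it again, and slams shut if let go.
- lever_pad (a point): Middle of the top face of the lever's steel pad. The pad is 32 mm (bin's own x) x 44 mm (own y) and 7 mm thick, carried on a 10 mm bar, 185 mm ahead of the bin's origin along the bin's own -x; at rest its top is 95 mm above the counter.
- lid (a joint): Lid of the bin, hinged along the bin's rear (own +x) top edge. 0 = shut, 1.2 rad = fully open. It counts as slammed if it falls faster than 3 rad/s.
- lid_edge (a point): Middle of the lid's front edge, opposite the hinge (178 mm from it).
- sugar_bowl: Round plastic sugar bowl, white with a clear flat clip-on lid; loose, about 0.35 kg, 96 mm diameter, 72 mm high, sides upright from 30 to 58 mm. Origin: centre of its underside. At the start its edge is about 15 mm under the lever's pad, from the side away from the bin, so the lever cannot go down. It is clear when no part of it is under the pad.
- valve: Spare safety valve, a loose small brass weight on a stem, 30 mm diameter, 42 mm high, beside the sugar bowl. Origin: centre of its underside. Leave it alone.
- tin: Small round aluminium tea tin, loose, 46 mm diameter, 40 mm high, beside the sugar bowl. Origin: centre of its underside. Leave it alone.
- teapot: White ceramic teapot, 132 mm body diameter, 128 mm high, spout 105 mm to its own +x, handle 106 mm to its own -x. Origin: centre of its underside. Leave it alone.
- cooker: Stainless pressure cooker, 218 mm diameter, 194 mm high over its weight, long handle reaching 250 mm to its own -x. Origin: centre of its underside. Leave it alone.
- mug: Ceramic mug, 80 mm diameter, 92 mm high, handle at its own +y. Origin: centre of its underside. Leave it alone.
- saucer: White ceramic saucer, 120 mm diameter, 18 mm high. Origin: centre of its underside. Leave it alone.
There are look-alikes about, which are no part of the job. What is shaped like the sugar_bowl but orange or yellow is not meant.

How it is judged:
On the way, in this order (a step that is already met when the one before it is completed fails the run):
1. the sugar bowl is pushed clear of the lever, lid still shut (horizontal distance between sugar_bowl and lever_pad above 0.063 m and linear speed of sugar_bowl below 0.02 m/s and value of joint lid below 0.1 rad), for 0.2 s.
2. the lid is held fully open for at least two seconds (value of joint lid above 1.08 rad), for 2 s.
3. the lid is shut again (value of joint lid below 0.04 rad), for 0.2 s.
At the end, for the whole second after the job is handed in: The lid is shut (under 0.04 rad), and the sugar bowl stands upright and still on the counter with its centre more than 63 mm (horizontally) from the middle of the lever's pad (value of joint lid below 0.04 rad and horizontal distance between sugar_bowl and lever_pad above 0.063 m and height (world z) of sugar_bowl below 0.006 m and angle between sugar_bowl's own z axis and vertical below 0.1 rad and linear speed of sugar_bowl below 0.02 m/s); the robot touches nothing.
It fails at once if the lid comes down faster than 3 rad/s (slams) (velocity of joint lid below -3 rad/s).
It fails at once if the lid itself is touched by the robot (contact force between any of the fingers, the arm and lid above 1 N).
It fails at once if the sugar bowl is lifted more than 12 mm or tipped more than 0.3 rad (height (world z) of sugar_bowl above 0.012 m or angle between sugar_bowl's own z axis and vertical above 0.3 rad).
It fails at once if the lever is forced down on the sugar bowl (over 10 N) (contact force between lever and sugar_bowl above 10 N).
It fails at once if one of the other things (valve, tin, teapot, cooker, mug, saucer) is moved more than 15 mm or tipped more than 0.3 rad (distance of any of valve, tin, teapot, cooker, mug, saucer from where it was at the start of the episode above 0.015 m or angle between any of valve, tin, teapot, cooker, mug, saucer's own z axis and vertical above 0.3 rad).
It also fails if it takes over 54 s, if anything falls off the work surface, if the arm or the gripper's body presses on something with over 40 N, if the wrist force passes 120 N, or if a joint passes its speed limit or range.

## Robot

A 6-joint arm with a two-finger parallel gripper is mounted at the origin on the work surface. World frame = base frame: x ahead of the robot, y to its left, z up, the work surface at z = 0. Lengths are in m, angles in rad, forces in N, time in s.
With the tool pointing down it reaches from about 0.325 to 0.75 m from the base axis. Payload 7.6 kg.
Tool frame: the origin (TCP) lies midway between the tips of the shut fingers; the grasp point (between the pads) lies 19 mm behind it; x points along the fingers, y is the direction in which the jaws open and shut, and the axes are right-handed (so a half turn about x gives the same grasp; the last joint's range is limited). The gripper opens to 85 mm and grips with 20 to 120 N. Pads are 22 mm wide; open, the fingers measure 114 mm over their backs; the gripper's body (76 mm by 85 mm) begins 54 mm behind the grasp point. The pads swing forward as they close: fully open they stand 13 mm farther back than shut.
Start: joints at [1.218, 0.052, 1.401, -0, 1.689, -0.07], TCP at [0.146, 0.504, 0.231] pointing down, gripper open.
Joint ranges: [-2.9, 2.9], [-0.91, 2.17], [0.12, 2.37], [-1.06, 4.2], [0.26, 2.73], [-2.93, 2.93]. Speed limits (rad/s): [2.57, 2.57, 3.01, 3.14, 3.14, 3.14].

## Interface

Orientations are given as a unit quaternion [w, x, y, z].
In Python, from cell import r gives the robot as it stands. The module is installed in compiled form; this text tells all that it offers.
- The arm moves only by the shell command python3 -m creep 'ROWS'. ROWS is JSON, a list of rows, each a list of 3 entries, a list of its own where there are three numbers: the finger opening in cm, from 0 to 8.54, then the shift along the tool's x, y, z in cm, then the turn, a rotation vector about the tool's x, y, z in rad. A call has 1 to 20 rows; each row shifts and turns the commanded pose from where the row before left it, along the tool's axes as they then stand; what a row does not reach is not made up. A row lasts 1/12 s, in which the tool goes at most 41.7 mm and 7.16 degrees, less where a joint would pass 70% of its speed; a pose out of reach is approached as far as the arm can. A call with a gripper value outside its range is refused whole. The fingers move at their own pace and stop on an object; the grip force is fixed at half the most. Time passes only in rows, so rows that do not move let the fingers close. It gives the time, the measured TCP pose, the force and the opening at its end, in the units of the state.
- r.read_state(): the state, without advancing time (a new reading comes with each control period).
- r.grab_frame(name): name is "scene" or "side" or "wrist"; returns a dict with "color" (480x640x3 uint8, red, green, blue), "depth" (480x640 float32, m along the optical axis (not along the pixel's ray), 0 where there is no reading), "mtx" (3x3 intrinsics, pixels), "R" (3x3) and "t" (3): a world point X has camera coordinates R X + t. Camera axes: x right, y down, z forward; pixel columns grow to the right and rows downward; lengths in m; the calibration is good to about 2 mm. A picture is of the moment at which its call begins.
- r.close_job(): hands the job in, once; it reports no verdict.
Trained networks look in a picture, given as the dict that the camera call returned (one of the last four; its "shot" number tells which), for a name from the list of things; names that differ only in an ending like _2 or _b are one class to them, and where a whole thing is asked for, a point or a joint stands for the part that bears it (a point fixed in the world has none). Each returns a list of dicts, best first, with "score" (0 to 1); they miss things now and then, are a little off and sometimes report something else, mostly with a low value. They report only what shows in the picture. A call takes as long as a camera call. They do not tell look-alikes from the thing itself.
- r.regions_of(target, picture): "region" (480x640 bool, what is visible of it) and "location" ([row, column] in pixels, amid what is visible of it).
- r.pinpoint(target, picture): "location" ([row, column] in pixels: a listed point, or the origin of a listed thing).
The state is a dict: "clock": time; "q": joint angles; "qvel": joint speeds; "joint_torque": joint torques, N m; "position": TCP position; "eef_rot": TCP orientation; "contact_force": force on the tool from outside, world axes, zero at the start; "ft_torque": the same for the moment, N m; "grip_width": finger opening in m.
Only numpy, scipy, OpenCV 4.12 (cv2) and the standard library are available. Lean on these libraries where they do the work, as an engineer would, in place of code of your own. Each camera call takes 0.05 s, during which the arm holds its last target.

## Working session

There is one attempt and no reset: what is moved stays moved. The work goes in short steps, Python scripts to look and compute and a shell command to move; the robot and the scene stay as the last step left them, time stands still between calls to the robot, and variables do not carry over. Pictures are saved under pics/ and viewed, and the job is handed in when it is done.

```bash
mkdir -p pics; cat > h.py <<'E'
import numpy as np, cv2
from cell import r
def save(f,n): cv2.imwrite('pics/'+n,cv2.cvtColor(f['color'],cv2.COLOR_RGB2BGR))
def px2w(f,row,col,d=None,z=None):
    K,R,t=f['mtx'],f['R'],f['t']
    ray=np.linalg.inv(K)@np.array([col,row,1.0])
    if z is None:
        if d is None: d=f['depth'][int(round(row)),int(round(col))]
        return R.T@(ray*d-t)
    c=-R.T@t; v=R.T@ray
    return c+v*(z-c[2])/v[2]
def w2px(f,X):
    p=f['mtx']@(f['R']@np.asarray(X)+f['t']); return p[1]/p[2],p[0]/p[2]
E
python3 - <<'E'
from h import *
np.set_printoptions(precision=4,suppress=True)
print(r.read_state())
for n in ['scene','side']:
    f=r.grab_frame(n); save(f,n+'0.png')
    print(n,'cam',-f['R'].T@f['t'])
    for k,z in [('sugar_bowl',0),('lever_pad',.095),('bin',0),('lid_edge',.18),('valve',0),('tin',0),('teapot',0),('cooker',0),('mug',0),('saucer',0)]:
        for o in r.pinpoint(k,f)[:4]:
            print(k,round(o['score'],2),np.round(o['location']),px2w(f,*o['location'],z=z))
E
```

```text
{'clock': 0.0, 'q': array([ 1.2177,  0.0528,  1.4017,  0.    ,  1.6886, -0.0703]), 'qvel': array([ 0.0005, -0.0007,  0.0003, -0.0001,  0.0001,  0.0002]), 'joint_torque': array([ -0.0016, -38.1635, -36.0198,  -0.0002,   0.0058,   0.    ]), 'position': array([0.1464, 0.5039, 0.2305]), 'eef_rot': array([ 0.6999,  0.0991,  0.7002, -0.1002]), 'contact_force': array([ 0.1422, -0.1371, -0.424 ]), 'ft_torque': array([ 0.0107,  0.0066, -0.0571]), 'grip_width': 0.08547054137420028}
scene cam [ 0.9934 -0.6714  1.0138]
sugar_bowl 0.9 [227. 332.] [0.498 0.084 0.   ]
sugar_bowl 0.84 [240. 386.] [0.6451 0.1303 0.    ]
sugar_bowl 0.83 [271. 323.] [ 0.5651 -0.0545  0.    ]
sugar_bowl 0.76 [285. 418.] [0.786  0.0485 0.    ]
lever_pad 0.72 [260. 314.] [ 0.569  -0.0998  0.095 ]
bin 0.62 [340. 274.] [ 0.5873 -0.2859  0.    ]
lid_edge 0.68 [267. 292.] [ 0.5793 -0.1952  0.18  ]
valve 0.47 [296. 373.] [ 0.7108 -0.0455  0.    ]
tin 0.83 [249. 270.] [ 0.4066 -0.0787  0.    ]
teapot 0.84 [177. 409.] [0.5718 0.3959 0.    ]
cooker 0.72 [372. 149.] [ 0.412  -0.5064  0.    ]
mug 0.61 [216. 436.] [0.7148 0.2943 0. 
[... 213 characters left out ...]
1305 0.    ]
sugar_bowl 0.84 [225. 341.] [0.7794 0.0445 0.    ]
sugar_bowl 0.82 [265. 265.] [0.5011 0.0954 0.    ]
sugar_bowl 0.66 [280. 322.] [ 0.5534 -0.0616  0.    ]
lever_pad 0.48 [257. 337.] [ 0.5621 -0.1013  0.095 ]
bin 0.81 [311. 401.] [ 0.5873 -0.2864  0.    ]
lid_edge 0.77 [246. 376.] [ 0.5703 -0.2064  0.18  ]
valve 0.52 [246. 352.] [ 0.7172 -0.0405  0.    ]
tin 0.84 [315. 285.] [ 0.3948 -0.0713  0.    ]
teapot 0.7 [215. 207.] [0.5599 0.3923 0.    ]
cooker 0.82 [406. 446.] [ 0.4113 -0.5088  0.    ]
cooker 0.49 [247. 354.] [ 0.7199 -0.048   0.    ]
cooker 0.21 [268. 188.] [0.3592 0.2463 0.    ]
mug 0.92 [204. 271.] [0.7267 0.279  0.    ]
saucer 0.68 [267. 190.] [0.3641 0.2467 0.    ]
```

View pics/scene0.png

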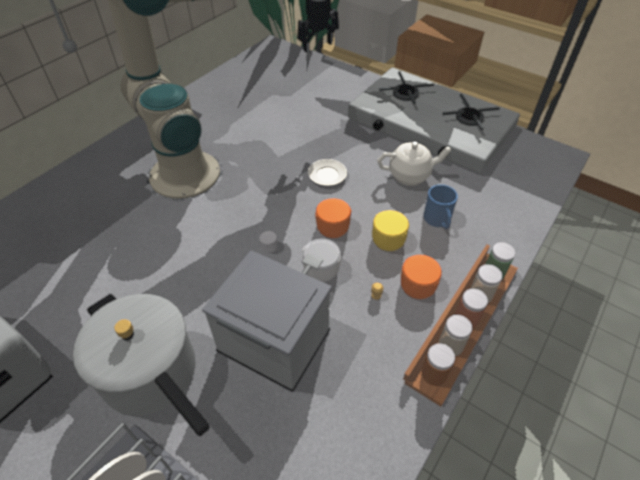

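View pics/side0.png

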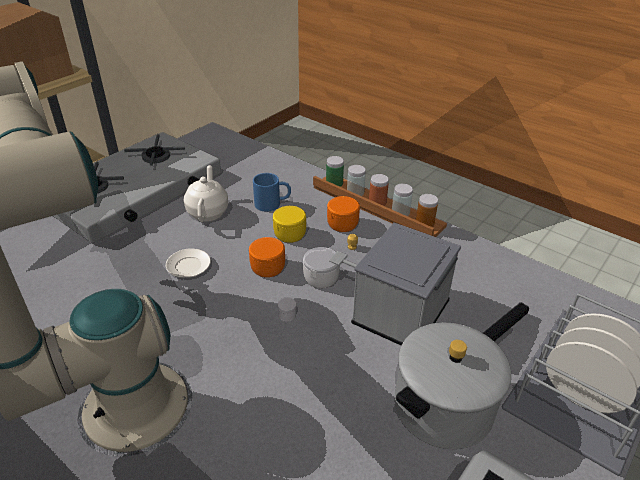

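```bash
python3 - <<'E'
import cv2
a=cv2.imread('pics/scene0.png')[200:320,240:440]; b=cv2.imread('pics/side0.png')[200:330,250:430]
cv2.imwrite('pics/c.png',cv2.vconcat([cv2.resize(a,(480,290),interpolation=2),cv2.resize(b,(480,300),interpolation=2)]))
E
```

```text
(no output)
```

View pics/c.png

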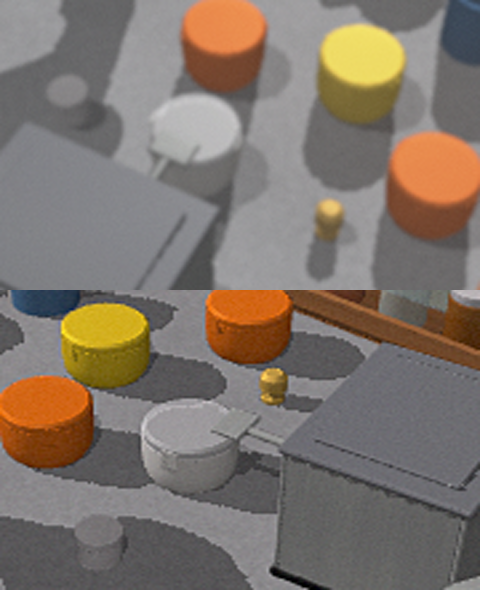

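The white bowl is the target, at scene (258,322) and side (265,322), partly under the lever pad at scene (264,313) and side (257,337). The look-alikes are orange at scene (217,333), orange at (277,421) and yellow at (231,390); none of those is meant. The close crop confirms it: only the white bowl lies under the steel pad. The tin is at scene (241,269) and the valve at (289,377).

Next I refine the bin axis, pad and bowl from depth.

```bash
python3 - <<'E'
from h import *
from scipy.spatial.transform import Rotation as Ro
from scipy.optimize import least_squares
np.set_printoptions(precision=4,suppress=True)
s=r.read_state(); q=s['eef_rot']; print('tool axes cols\n',Ro.from_quat([q[1],q[2],q[3],q[0]]).as_matrix(), s['clock'])
def cloud(f):
    D=f['depth']; v,u=np.mgrid[:480,:640]; P=np.stack([u,v,np.ones_like(u)],-1)@np.linalg.inv(f['mtx']).T*D[...,None]
    return (P-f['t'])@f['R']
for n in ['scene','side']:
    f=r.grab_frame(n); W=cloud(f); ok=f['depth']>0
    m=ok&(abs(W[...,2]-.184)<.008)&(abs(W[...,0]-.587)<.16)&(abs(W[...,1]+.286)<.16)
    P=W[m]; rect=cv2.minAreaRect((P[:,:2]*1000).astype(np.float32)); print(n,'lid',rect,'ztop',np.median(P[:,2]))
    # pad
    m=ok&(abs(W[...,2]-.094)<.008)&(abs(W[...,0]-.565)<.04)&(abs(W[...,1]+.10)<.04)
    P=W[m]; print('pad',m.sum(),P.mean(0),P.min(0),P.max(0),cv2.minAreaRect((P[:,:2]*1000).astype(np.float32)))
    # bowls etc: circle fit on sides
    for k,c,zr,R in [('bowl',(.559,-.058),(.032,.057),.048),('or1',(.50,.09),(.032,.057),.048),('yel',(.643,.13),(.032,.057),.048),('or2',(.783,.046),(.032,.057),.048),('tin',(.40,-.075),(.005,.036),.023),('valve',(.715,-.043),(.005,.04),.015)]:
        m=ok&(W[...,2]>zr[0])&(W[...,2]<zr[1])&(np.hypot(W[...,0]-c[0],W[...,1]-c[1])<R+.02)
        P=W[m]
        if len(P)>8:
            o=least_squares(lambda x:np.hypot(P[:,0]-x[0],P[:,1]-x[1])-R,c,loss='soft_l1',f_scale=.002)
            print(k,len(P),o.x,'res',np.median(abs(o.fun)))
E
```

```text
tool axes cols
 [[ 0.      0.279   0.9603]
 [ 0.0001  0.9603 -0.279 ]
 [-1.      0.0001 -0.    ]] 1.1
scene lid ((587.207763671875, -289.1690368652344), (206.28115844726562, 185.7981414794922), 6.865405082702637) ztop 0.18472560587199544
pad 237 [ 0.565  -0.1073  0.0945] [ 0.5411 -0.1394  0.0871] [ 0.587  -0.0858  0.1   ] ((565.021484375, -112.37702178955078), (44.41867446899414, 54.420345306396484), 4.3032546043396)
bowl 189 [ 0.5552 -0.0534] res 0.0008013160011912102
or1 210 [0.4962 0.0847] res 0.0009057290365258389
yel 215 [0.6465 0.1363] res 0.0008297002903479705
or2 237 [0.7853 0.0469] res 0.0007570848953431034
tin 121 [ 0.3946 -0.0728] res 0.0007761358380716198
valve 115 [ 0.7136 -0.039 ] res 0.0015654327361822422
side lid ((587.50341796875, -290.1418151855469), (211.93368530273438, 184.9856719970703), 6.841052532196045) ztop 0.1836250838640306
pad 185 [ 0.5631 -0.1083  0.0932] [ 0.5401 -0.1397  0.0864] [ 0.5899 -0.0862  0.0993] ((564.4990844726562, -104.03913879394531), (52.98562240600586, 48.90517044067383), 50.51807403564453)
bowl 260 [ 0.5578 -0.0541] res 0.0011845691946572937
or1 253 [0.4991 0.0839] res 0.001276855529653849
yel 229 [0.6485 0.1356] res 0.0014740215468649759
or2 221 [0.7875 0.0462] res 0.0018615176840414208
tin 154 [ 0.399  -0.0735] res 0.001201805418013742
valve 106 [ 0.7179 -0.0398] res 0.0020605969383835528
```

```bash
python3 -m creep '[[0,[0,-2.69,2.74],[0,0,0]],[0,[0,-2.69,2.74],[0,0,0]],[0,[0,-2.69,2.74],[0,0,0]],[0,[0,-2.69,2.74],[0,0,0]],[0,[0,-2.69,2.74],[0,0,0]],[0,[0,-2.69,2.74],[0,0,0]],[0,[0,-2.69,2.74],[0,0,0]],[0,[0,-2.69,2.74],[0,0,0]],[0,[0,-2.69,2.74],[0,0,0]],[0,[0,-2.69,2.74],[0,0,0]],[0,[0,-2.69,2.74],[0,0,0]],[0,[0,-2.69,2.74],[0,0,0]],[0,[0,-2.69,2.74],[0,0,0]],[0,[0,-2.69,2.74],[0,0,0]],[0,[0,-2.69,2.74],[0,0,0]],[0,[0,-2.69,2.74],[0,0,0]],[0,[0,-2.69,2.74],[0,0,0]],[0,[0,-2.69,2.74],[0,0,0]]]'
cat > st.py <<'E'
from h import *
from scipy.spatial.transform import Rotation as Ro
np.set_printoptions(precision=4,suppress=True)
s=r.read_state(); q=s['eef_rot']; M=Ro.from_quat([q[1],q[2],q[3],q[0]]).as_matrix()
print('t',s['clock'],'pos',s['position'],'F',s['contact_force'],'w',s['grip_width'],'q',s['q']); print(M)
E
cat st.py > a.py; cat >> a.py <<'E'
f=r.grab_frame('wrist'); save(f,'w1.png'); c=-f['R'].T@f['t']; print('cam in tool',M.T@(c-s['position']))
f=r.grab_frame('side'); save(f,'s1.png')
E
python3 a.py
```

```text
clock: 2.7
position: [0.4856, -0.1005, 0.2314]
eef_rot: [0.7, 0.1, 0.7, -0.1]
contact_force: [1.0, 0.2, -0.3]
grip_width: 0.0
t 2.7 pos [ 0.4856 -0.1005  0.2314] F [ 1.0275  0.1861 -0.296 ] w 6.819591561010103e-06 q [-0.2786 -0.0309  1.4844  0.0002  1.6877 -1.5661]
[[ 0.0005  0.2795  0.9602]
 [ 0.      0.9602 -0.2795]
 [-1.      0.0002  0.0005]]
cam in tool [-0.1432  0.0002 -0.0743]
```

View wrist.

View pics/s1.png

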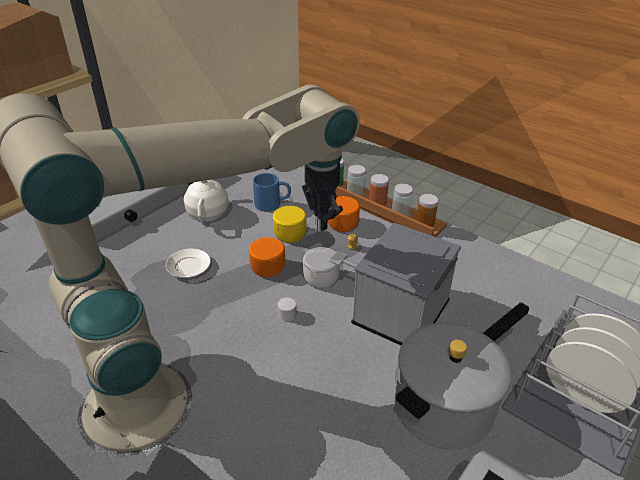

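View pics/w1.png

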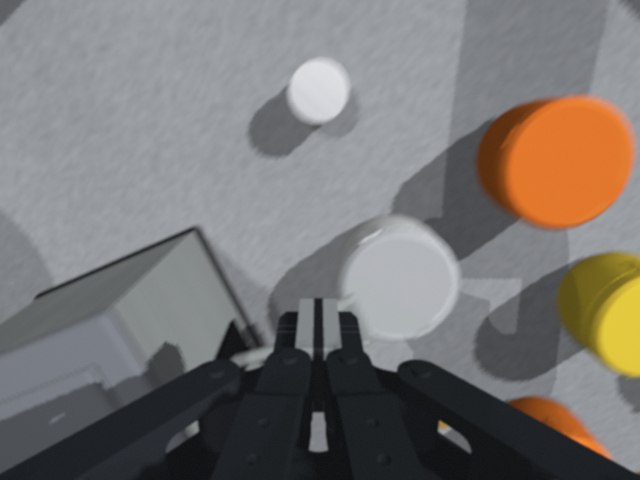

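The side picture shows the gripper at (322,215), above and left of the bowl at (265,322). The wrist picture shows the bowl at (275,400), the tin at (90,318) and the shut fingertips at (300,318), with wide knuckles behind them. I'll measure the gripper profile from the wrist depth.

```bash
cat st.py > b.py; cat >> b.py <<'E'
f=r.grab_frame('wrist')
D=f['depth']; v,u=np.mgrid[:480,:640]; P=np.stack([u,v,np.ones_like(u)],-1)@np.linalg.inv(f['mtx']).T*D[...,None]
W=(P-f['t'])@f['R']; T=(W-s['position'])@M
m=(D>0)&(D<.16)&(abs(T[...,2])<.06)
T=T[m]
for a in np.arange(-.12,.01,.01):
    k=(T[:,0]>=a)&(T[:,0]<a+.01)
    if k.sum()>5: print(round(a,3),k.sum(),'y',np.percentile(T[k,1],[1,99]),'z',np.percentile(T[k,2],[1,99]))
E
python3 b.py
```

```text
t 2.8 pos [ 0.486  -0.1024  0.2299] F [-0.4725  0.6352 -0.6877] w 0.00024357651024502666 q [-0.2815 -0.0264  1.4828 -0.0009  1.687  -1.5647]
[[-0.002   0.2837  0.9589]
 [-0.0004  0.9589 -0.2837]
 [-1.     -0.0009 -0.0018]]
-0.09 9973 y [-0.0564  0.0568] z [-0.0171 -0.0085]
-0.08 16347 y [-0.0531  0.053 ] z [-0.0168  0.0007]
-0.07 9427 y [-0.0453  0.0453] z [-0.0165  0.0092]
-0.06 11691 y [-0.0373  0.0372] z [-0.0128  0.0093]
-0.05 3658 y [-0.0302  0.0302] z [-0.013   0.0096]
-0.04 1680 y [-0.0126  0.0123] z [-0.0108  0.0114]
-0.03 1301 y [-0.0134  0.0132] z [-0.0107 -0.0054]
-0.02 1073 y [-0.0134  0.0133] z [-0.0106 -0.0055]
-0.01 339 y [-0.0118  0.0116] z [-0.0107 -0.0055]
```

```bash
python3 -m creep '[[0,[1,0,0],[0.104,0,0]],[0,[1,0,0],[0.104,0,0]],[0,[1.5,0,0],[0.104,0,0]],[0,[1.5,0,0],[0.104,0,0]],[0,[1.5,0,0],[0.104,0,0]],[0,[1.5,0,0],[0.104,0,0]],[0,[1,0,0],[0.104,0,0]],[0,[0,0,0],[0,0,0]],[0,[0,0,0],[0,0,0]]]'; python3 st.py
```

```text
clock: 3.6
position: [0.4847, -0.0976, 0.1415]
eef_rot: [0.619, 0.341, 0.62, -0.341]
contact_force: [-0.7, 0.8, 0.5]
grip_width: 0.0001
t 3.6 pos [ 0.4847 -0.0976  0.1415] F [-0.6674  0.771   0.4797] w 0.00013311210754902032 q [-0.2735  0.0132  1.6209  0.0002  1.5079 -0.8376]
[[-0.0003  0.8451  0.5347]
 [ 0.0003  0.5347 -0.8451]
 [-1.     -0.0001 -0.0004]]
```

```bash
python3 -m creep '[[0,[2,0,0],[0,0,0]],[0,[2,0,0],[0,0,0]],[0,[2,0,0],[0,0,0]],[0,[2,0,0],[0,0,0]],[0,[1.6,0,0],[0,0,0]],[0,[0,0,0],[0,0,0]],[0,[0,0.6,0],[0,0,0]],[0,[0,0.6,0],[0,0,0]],[0,[0,0.4,0],[0,0,0]],[0,[0,0,0],[0,0,0]],[0,[0,0,0],[0,0,0]]]'; cat st.py > c.py; cat >> c.py <<'E'
f=r.grab_frame('scene'); save(f,'c2.png'); a=f['color'][180:340,200:440]
f=r.grab_frame('side'); save(f,'s2.png'); b=f['color'][180:340,220:460]
x=cv2.vconcat([cv2.resize(a,None,fx=1.8,fy=1.8),cv2.resize(b,None,fx=1.8,fy=1.8)]); cv2.imwrite('pics/c3.png',x[...,::-1])
E
python3 c.py
```

```text
clock: 4.52
position: [0.4993, -0.0898, 0.0462]
eef_rot: [0.619, 0.342, 0.618, -0.342]
contact_force: [-0.5, 0.6, 0.1]
grip_width: -0.0
t 4.5167 pos [ 0.4993 -0.0898  0.0462] F [-0.4894  0.5708  0.1424] w -1.3188571212324519e-05 q [-0.2507  0.1498  1.6779  0.0001  1.3124 -0.8117]
[[ 0.0015  0.8467  0.532 ]
 [-0.0003  0.532  -0.8467]
 [-1.      0.0011  0.0011]]
```

View pics/c3.png

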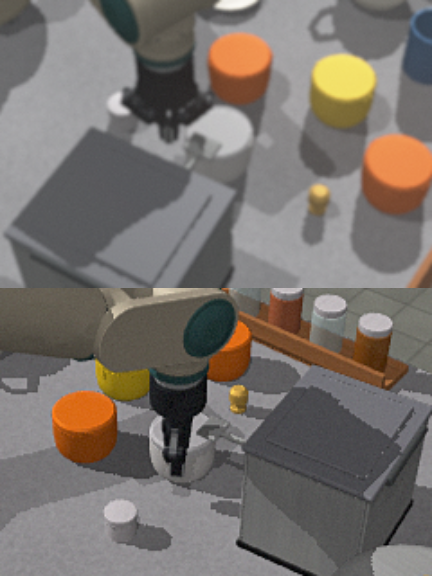

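The crops show the shut finger beside the bowl: crop (168,130) in scene and (175,455) in side. It is clear of the pad and tin, and the bowl is still untouched. Pushing slowly.

```bash
python3 -m creep '[[0,[0,0.3,0],[0,0,0]],[0,[0,0.3,0],[0,0,0]],[0,[0,0.3,0],[0,0,0]],[0,[0,0.3,0],[0,0,0]],[0,[0,0.3,0],[0,0,0]],[0,[0,0.3,0],[0,0,0]],[0,[0,0.3,0],[0,0,0]],[0,[0,0.3,0],[0,0,0]],[0,[0,0.3,0],[0,0,0]],[0,[0,0.2,0],[0,0,0]],[0,[0,0,0],[0,0,0]]]'; cat > d.py <<'E'
exec(open('st.py').read())
from scipy.optimize import least_squares
import sys
for n in ['scene','side']:
    f=r.grab_frame(n); save(f,n+sys.argv[1]+'.png')
    D=f['depth']; v,u=np.mgrid[:480,:640]; P=np.stack([u,v,np.ones_like(u)],-1)@np.linalg.inv(f['mtx']).T*D[...,None]; W=(P-f['t'])@f['R']
    for o in r.regions_of('sugar_bowl',f):
        c=f['color'][o['region']].astype(float).mean(0)
        m=o['region']&(D>0)&(W[...,2]>.03)&(W[...,2]<.058)
        Q=W[m]
        if len(Q)<15: continue
        k=least_squares(lambda x:np.hypot(Q[:,0]-x[0],Q[:,1]-x[1])-.048,np.median(Q[:,:2],0)+[0,.03],loss='soft_l1',f_scale=.002)
        zz=W[...,2][o['region']&(D>0)]
        print(n,round(o['score'],2),'rgb',c.round(),'c',k.x,'res',np.median(abs(k.fun)).round(4),'dpad',np.hypot(*(k.x-[.565,-.104])).round(4),'ztop',np.percentile(zz,97).round(3))
E
python3 d.py 3
```

```text
clock: 5.53
position: [0.5235, -0.0742, 0.0453]
eef_rot: [0.619, 0.342, 0.619, -0.342]
contact_force: [-0.3, -0.8, 0.3]
grip_width: 0.0
t 5.5333 pos [ 0.5235 -0.0742  0.0453] F [-0.3302 -0.8403  0.3464] w 1.7582273086811533e-06 q [-0.2109  0.2086  1.6129  0.0004  1.3197 -0.7712]
[[ 0.0005  0.8471  0.5314]
 [ 0.0003  0.5314 -0.8471]
 [-1.      0.0006  0.    ]]
scene 0.88 rgb [194. 175.  86.] c [0.6465 0.1363] res 0.0009 dpad 0.2537 ztop 0.075
scene 0.8 rgb [159. 158. 158.] c [ 0.5727 -0.0412] res 0.0008 dpad 0.0633 ztop 0.075
scene 0.71 rgb [193. 117.  72.] c [0.7853 0.0469] res 0.0008 dpad 0.267 ztop 0.075
scene 0.62 rgb [192. 115.  68.] c [0.4963 0.0849] res 0.0009 dpad 0.201 ztop 0.076
side 0.82 rgb [170.  84.  21.] c [0.4986 0.0842] res 0.0012 dpad 0.1995 ztop 0.075
side 0.8 rgb [155.  75.  16.] c [0.7879 0.0461] res 0.0016 dpad 0.2687 ztop 0.074
side 0.77 rgb [154. 129.  24.] c [0.6491 0.1358] res 0.0015 dpad 0.2541 ztop 0.074
side 0.55 rgb [136. 133. 133.] c [ 0.5756 -0.0416] res 0.0011 dpad 0.0633 ztop 0.074
```

```bash
python3 -m creep '[[0,[0,0.3,0],[0,0,0]],[0,[0,0.3,0],[0,0,0]],[0,[0,0.3,0],[0,0,0]],[0,[0,0.3,0],[0,0,0]],[0,[0,0.3,0],[0,0,0]],[0,[0,0.3,0],[0,0,0]],[0,[0,0.2,0],[0,0,0]],[0,[0,0.2,0],[0,0,0]],[0,[0,0,0],[0,0,0]],[0,[0,0,0],[0,0,0]],[0,[0,-0.5,0],[0,0,0]],[0,[0,-0.7,0],[0,0,0]],[0,[0,-0.8,0],[0,0,0]],[0,[0,0,0],[0,0,0]]]';python3 d.py 4
```

```text
clock: 6.9
position: [0.5235, -0.0743, 0.0452]
eef_rot: [0.618, 0.342, 0.619, -0.343]
contact_force: [0.1, -0.3, -0.4]
grip_width: 0.0002
t 6.9 pos [ 0.5235 -0.0743  0.0452] F [ 0.0947 -0.2633 -0.3527] w 0.00016068416795144336 q [-0.2107  0.2096  1.612  -0.0002  1.3207 -0.7697]
[[-0.0007  0.8477  0.5304]
 [-0.      0.5304 -0.8477]
 [-1.     -0.0006 -0.0004]]
scene 0.97 rgb [193. 175.  87.] c [0.6465 0.1361] res 0.0008 dpad 0.2536 ztop 0.075
scene 0.85 rgb [194. 117.  71.] c [0.7853 0.0468] res 0.0007 dpad 0.267 ztop 0.075
scene 0.74 rgb [163. 161. 161.] c [ 0.5907 -0.0285] res 0.0007 dpad 0.0797 ztop 0.076
scene 0.65 rgb [191. 115.  68.] c [0.4961 0.0847] res 0.001 dpad 0.2009 ztop 0.075
side 0.85 rgb [171.  83.  18.] c [0.499  0.0844] res 0.0012 dpad 0.1997 ztop 0.075
side 0.8 rgb [155.  75.  16.] c [0.7881 0.046 ] res 0.0016 dpad 0.2688 ztop 0.074
side 0.73 rgb [156. 131.  23.] c [0.6491 0.1356] res 0.0016 dpad 0.2539 ztop 0.073
side 0.69 rgb [134. 131. 132.] c [ 0.5933 -0.0291] res 0.0013 dpad 0.08 ztop 0.088
side 0.17 rgb [85. 85. 87.] c [ 0.5317 -0.3006] res 0.0135 dpad 0.1994 ztop 0.187
```

View pics/side4.png

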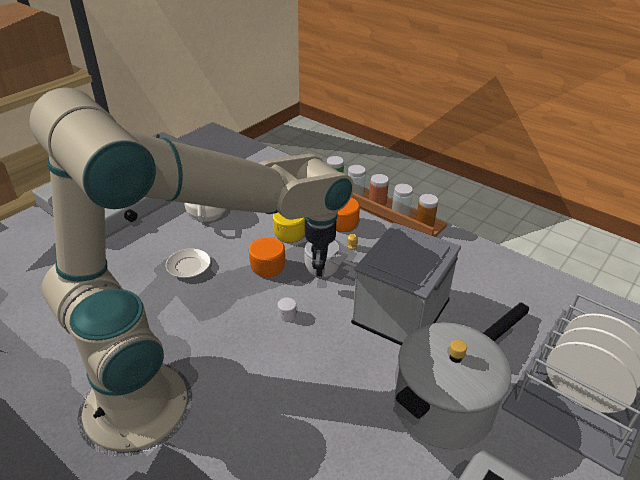

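The bowl now stands at about (0.592, -0.029), 80 mm from the pad's middle, upright and with the finger off it. Now I rise, go over the pad, and turn so that the camera points away from the bin.

```bash
python3 -m creep '[[0,[-2,0,0],[0,0,0]],[0,[-2.5,0,0],[0,0,0]],[0,[-2.5,0,0],[0,0,0]],[0,[-2.5,0,0],[0,0,0]],[0,[0,0.97,2.36],[0,0,0]],[0,[0,0.97,2.36],[0,0,0]],[0,[0,0,0],[0.11,0,0]],[0,[0,0,0],[0.11,0,0]],[0,[0,0,0],[0.11,0,0]],[0,[0,0,0],[0.11,0,0]],[0,[0,0,0],[0,0,0]],[0,[0,0,0],[0,0,0]]]'; cat st.py > e.py; cat >> e.py <<'E'
f=r.grab_frame('wrist'); save(f,'w5.png')
for k in ('lever_pad','lid_edge'):
  for o in r.pinpoint(k,f)[:3]: print(k,o['score'],o['location'],px2w(f,*o['location'],z=.095 if k=='lever_pad' else .18))
print(w2px(f,[.565,-.104,.095]))
f=r.grab_frame('scene'); save(f,'s5.png')
E
python3 e.py
```

```text
clock: 8.1
position: [0.5664, -0.103, 0.1402]
eef_rot: [0.53, 0.468, 0.53, -0.468]
contact_force: [-1.0, 1.2, -0.1]
grip_width: -0.0003
t 8.1 pos [ 0.5664 -0.103   0.1402] F [-1.0176  1.1545 -0.138 ] w -0.0003173409810158334 q [-0.2441  0.2394  1.3768  0.0002  1.5254 -0.3676]
[[ 0.      0.9924  0.1231]
 [ 0.0002  0.1231 -0.9924]
 [-1.      0.0001 -0.0002]]
lever_pad 0.98 [270.2, 317.1] [ 0.5667 -0.101   0.095 ]
(np.float64(275.54164147640626), np.float64(312.8572041074721))
```

View pics/w5.png

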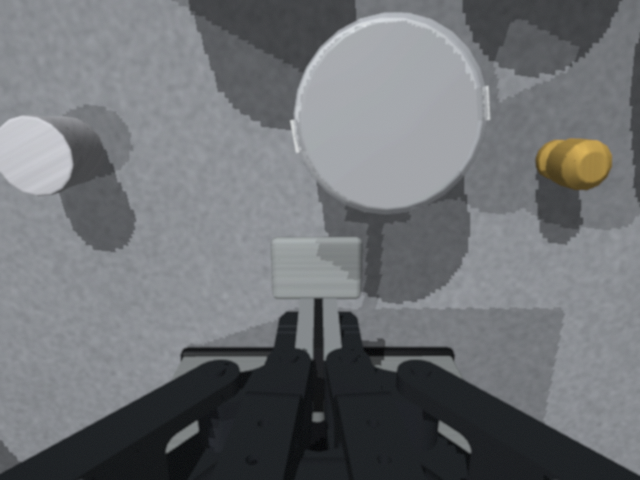

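View pics/s5.png

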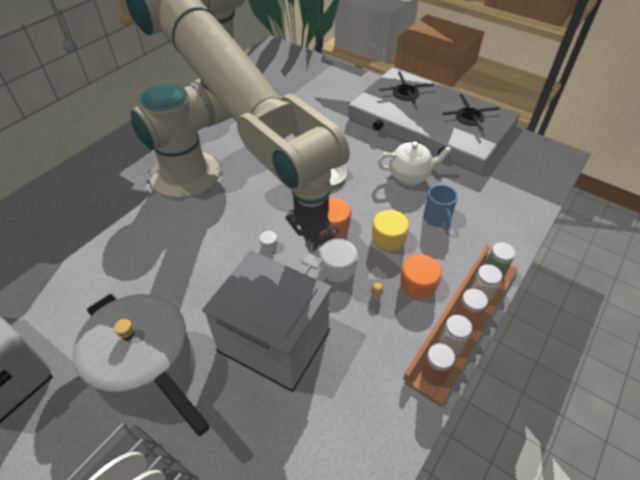

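The wrist picture shows the pad at rows 238-299, cols 272-361, centred under the finger. The bowl at (110,390) is fully clear of the pad, and the tin (155,35) and valve (163,575) stand undisturbed. The scene picture shows the gripper above the pad at (240,312). Pressing now.

```bash
python3 -m creep '[[0,[2,0,-0.1],[0,0,0]],[0,[1.5,0,0],[0,0,0]],[0,[0.5,0,0],[0,0,0]],[0,[0.3,0,0],[0,0,0]],[0,[0.3,0,0],[0,0,0]],[0,[0.3,0,0],[0,0,0]],[0,[0.3,0,0],[0,0,0]],[0,[0.3,0,0],[0,0,0]],[0,[0.3,0,0],[0,0,0]],[0,[0,0,0],[0,0,0]]]'; cat st.py > g.py; cat >> g.py <<'E'
import sys
f=r.grab_frame('scene'); save(f,'p%s.png'%sys.argv[1])
D=f['depth']; v,u=np.mgrid[:480,:640]; P=np.stack([u,v,np.ones_like(u)],-1)@np.linalg.inv(f['mtx']).T*D[...,None]; W=(P-f['t'])@f['R']
# bin frame coords
c=np.array([.5875,-.2875]); ax=np.array([-.119,.993]); lt=np.array([.993,.119])
A=(W[...,:2]-c)@ax; L=(W[...,:2]-c)@lt
for o in r.regions_of('lid',f)[:1]:
    m=o['region']&(D>0)&(abs(L)<.09)&(W[...,2]>.1)
    print('lid pts',m.sum(),'slope fit',end=' ')
    X=np.c_[A[m],W[...,2][m]]; X=X-np.median(X,0); w=np.linalg.svd(X,full_matrices=False)[2][0]; print('angle',np.arctan(w[1]/w[0]),'zmax',W[...,2][m].max())
E
python3 g.py 1
```

```text
clock: 9.13
position: [0.5668, -0.1015, 0.0835]
eef_rot: [0.53, 0.47, 0.529, -0.468]
contact_force: [-1.5, 3.6, 4.5]
grip_width: -0.0
t 9.1333 pos [ 0.5668 -0.1015  0.0835] F [-1.5097  3.622   4.4929] w -7.4171686113893925e-06 q [-0.242   0.2876  1.4368  0.0013  1.4156 -0.363 ]
[[ 0.0018  0.9927  0.1205]
 [ 0.0009  0.1205 -0.9927]
 [-1.      0.0019 -0.0007]]
lid pts 7383 slope fit angle 0.3120527397668987 zmax 0.23701298807912669
```

View pics/p1.png

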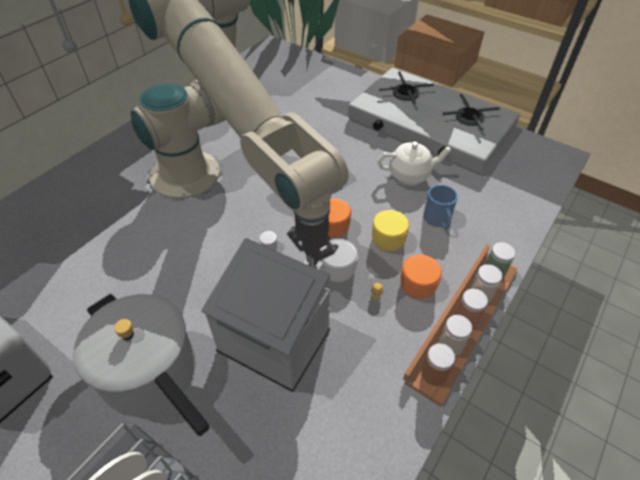

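The picture shows the lid's front edge lifting at (260,285), measured at 0.31 rad, with about 4.5 N on the finger. I continue pressing.

```bash
python3 -m creep '[[0,[0.3,0,0],[0,0,0]],[0,[0.3,0,0],[0,0,0]],[0,[0.3,0,0],[0,0,0]],[0,[0.3,0,0.1],[0,0,0]],[0,[0.3,0,0],[0,0,0]],[0,[0.3,0,0],[0,0,0]],[0,[0.3,0,0.1],[0,0,0]],[0,[0.3,0,0],[0,0,0]],[0,[0.3,0,0],[0,0,0]],[0,[0.1,0,0],[0,0,0]],[0,[0,0,0],[0,0,0]]]';python3 g.py 2
```

```text
clock: 10.15
position: [0.5659, -0.1044, 0.0535]
eef_rot: [0.529, 0.469, 0.529, -0.47]
contact_force: [0.6, 0.0, 1.8]
grip_width: 0.0001
t 10.15 pos [ 0.5659 -0.1044  0.0535] F [0.6265 0.0173 1.7963] w 0.0001269271031939124 q [-0.2464  0.3218  1.4591 -0.0004  1.3622 -0.366 ]
[[-0.0015  0.9928  0.1194]
 [-0.0001  0.1194 -0.9928]
 [-1.     -0.0015 -0.0001]]
lid pts 6873 slope fit angle 1.1264297037754294 zmax 0.3393669813981438
```

View pics/p2.png

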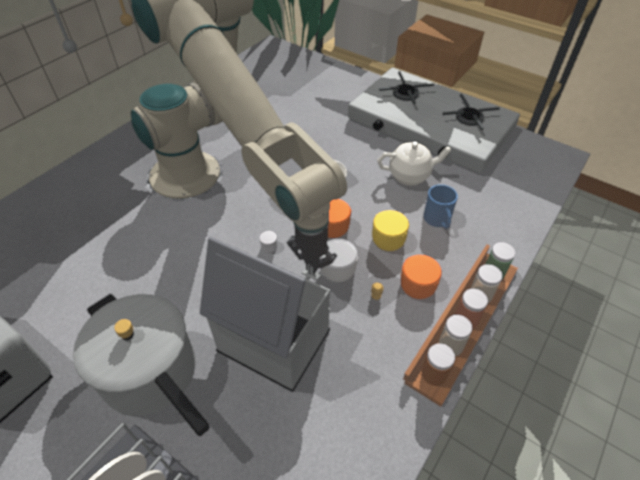

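The lid stands open at about 1.13 rad (top edge at (245,265)). I press slightly further toward the stop and hold for about three seconds.

```bash
python3 -m creep '[[0,[0.1,0,0],[0,0,0]],[0,[0.1,0,0],[0,0,0]],[0,[0,0,0],[0,0,0]],[0,[0,0,0],[0,0,0]]]';python3 g.py 3
```

```text
clock: 10.58
position: [0.5664, -0.1041, 0.0522]
eef_rot: [0.529, 0.469, 0.529, -0.469]
contact_force: [-0.4, -0.9, 2.4]
grip_width: 0.0003
t 10.5833 pos [ 0.5664 -0.1041  0.0522] F [-0.4263 -0.8688  2.402 ] w 0.0003117148816851333 q [-0.246   0.3234  1.4599  0.      1.3585 -0.366 ]
[[-0.0002  0.9928  0.1197]
 [ 0.      0.1197 -0.9928]
 [-1.     -0.0002 -0.0001]]
lid pts 6827 slope fit angle 1.1628680585327358 zmax 0.34087550927490057
```

```bash
python3 -m creep '[[0,[0.1,0,0],[0,0,0]],[0,[0,0,0],[0,0,0]],[0,[0,0,0],[0,0,0]],[0,[0,0,0],[0,0,0]],[0,[0,0,0],[0,0,0]],[0,[0,0,0],[0,0,0]],[0,[0,0,0],[0,0,0]],[0,[0,0,0],[0,0,0]],[0,[0,0,0],[0,0,0]],[0,[0,0,0],[0,0,0]],[0,[0,0,0],[0,0,0]],[0,[0,0,0],[0,0,0]],[0,[0,0,0],[0,0,0]],[0,[0,0,0],[0,0,0]],[0,[0,0,0],[0,0,0]],[0,[0,0,0],[0,0,0]],[0,[0,0,0],[0,0,0]]]';python3 g.py 4;  python3 -m creep '[[0,[0,0,0],[0,0,0]],[0,[0,0,0],[0,0,0]],[0,[0,0,0],[0,0,0]],[0,[0,0,0],[0,0,0]],[0,[0,0,0],[0,0,0]],[0,[0,0,0],[0,0,0]],[0,[0,0,0],[0,0,0]],[0,[0,0,0],[0,0,0]],[0,[0,0,0],[0,0,0]],[0,[0,0,0],[0,0,0]],[0,[0,0,0],[0,0,0]],[0,[0,0,0],[0,0,0]],[0,[0,0,0],[0,0,0]],[0,[0,0,0],[0,0,0]],[0,[0,0,0],[0,0,0]],[0,[0,0,0],[0,0,0]]]'; python3 g.py 5
```

```text
clock: 12.1
position: [0.5664, -0.1041, 0.0513]
eef_rot: [0.529, 0.469, 0.529, -0.469]
contact_force: [0.7, 0.1, 0.8]
grip_width: -0.0002
t 12.1 pos [ 0.5664 -0.1041  0.0513] F [0.742  0.0765 0.8217] w -0.0002339000288516353 q [-0.2459  0.3244  1.4605  0.0001  1.3567 -0.366 ]
[[ 0.0001  0.9928  0.1197]
 [ 0.0001  0.1197 -0.9928]
 [-1.      0.0001 -0.0001]]
lid pts 6716 slope fit angle 1.1772569478047092 zmax 0.34156772329525825
clock: 13.53
position: [0.5664, -0.1041, 0.0513]
eef_rot: [0.529, 0.469, 0.529, -0.469]
contact_force: [0.4, -0.2, 1.1]
grip_width: -0.0001
t 13.5333 pos [ 0.5664 -0.1041  0.0513] F [ 0.4124 -0.1657  1.1094] w -5.4426815572504703e-05 q [-0.246   0.3244  1.4605  0.0001  1.3567 -0.3659]
[[ 0.      0.9928  0.1197]
 [ 0.0001  0.1197 -0.9928]
 [-1.      0.     -0.0001]]
lid pts 6651 slope fit angle 1.1759637666921432 zmax 0.34216610127911345
```

Held at about 1.17 rad for more than 3 s. Easing up at 1.5 mm per row.

```bash
python3 -m creep '[[0,[-0.1,0,0],[0,0,0]],[0,[-0.15,0,0],[0,0,0]],[0,[-0.15,0,0],[0,0,0]],[0,[-0.15,0,0],[0,0,0]],[0,[-0.15,0,0],[0,0,0]],[0,[-0.15,0,0],[0,0,0]],[0,[-0.15,0,0],[0,0,0]],[0,[-0.15,0,0],[0,0,0]],[0,[-0.15,0,0],[0,0,0]],[0,[-0.15,0,0],[0,0,0]],[0,[-0.15,0,0],[0,0,0]],[0,[-0.15,0,0],[0,0,0]],[0,[-0.15,0,0],[0,0,0]],[0,[-0.15,0,0],[0,0,0]],[0,[-0.15,0,0],[0,0,0]]]'; python3 g.py 6
```

```text
clock: 14.88
position: [0.5665, -0.104, 0.0736]
eef_rot: [0.529, 0.469, 0.529, -0.469]
contact_force: [-1.3, 4.6, 3.9]
grip_width: -0.0
t 14.8833 pos [ 0.5665 -0.104   0.0736] F [-1.3025  4.5569  3.915 ] w -4.6005279553979464e-05 q [-0.2458  0.2994  1.4434  0.0003  1.3985 -0.366 ]
[[ 0.0004  0.9928  0.1198]
 [ 0.0002  0.1198 -0.9928]
 [-1.      0.0004 -0.0002]]
lid pts 7910 slope fit angle 0.5961977264251713 zmax 0.281244640959791
```

```bash
python3 -m creep '[[0,[-0.15,0,0],[0,0,0]],[0,[-0.15,0,-0.1],[0,0,0]],[0,[-0.15,0,0],[0,0,0]],[0,[-0.15,0,0],[0,0,0]],[0,[-0.15,0,0],[0,0,0]],[0,[-0.15,0,-0.1],[0,0,0]],[0,[-0.15,0,0],[0,0,0]],[0,[-0.15,0,0],[0,0,0]],[0,[-0.15,0,0],[0,0,0]],[0,[-0.15,0,0],[0,0,0]],[0,[-0.1,0,0],[0,0,0]],[0,[-0.1,0,0],[0,0,0]],[0,[-0.1,0,0],[0,0,0]],[0,[-0.1,0,0],[0,0,0]],[0,[-0.1,0,0],[0,0,0]]]'; python3 g.py 7
```

```text
clock: 16.23
position: [0.5664, -0.1028, 0.0937]
eef_rot: [0.529, 0.469, 0.528, -0.469]
contact_force: [-0.6, -3.3, 5.0]
grip_width: 0.0002
t 16.2333 pos [ 0.5664 -0.1028  0.0937] F [-0.6362 -3.3298  5.0331] w 0.00020746228501475455 q [-0.2433  0.2776  1.4275 -0.0009  1.4354 -0.3627]
[[ 0.0008  0.9929  0.1192]
 [-0.0011  0.1192 -0.9929]
 [-1.      0.0007  0.0012]]
lid pts 6523 slope fit angle 0.03928322727106299 zmax 0.1954689525587094
```

```bash
python3 -m creep '[[0,[-0.05,0,0],[0,0,0]],[0,[-0.05,0,0],[0,0,0]],[0,[-0.05,0,0],[0,0,0]],[0,[-0.05,0,0],[0,0,0]],[0,[-0.05,0,0],[0,0,0]],[0,[-0.05,0,0],[0,0,0]],[0,[-0.1,0,0],[0,0,0]],[0,[-0.2,0,0],[0,0,0]],[0,[-0.5,0,0],[0,0,0]],[0,[-1,0,0],[0,0,0]],[0,[-2,0,0],[0,0,0]],[0,[-2,0,0],[0,0,0]],[0,[-2,0,0],[0,0,0]],[0,[0,0,0],[0,0,0]],[0,[0,0,0],[0,0,0]],[0,[0,0,0],[0,0,0]]]'; python3 g.py 8; python3 d.py 9
```

```text
clock: 17.67
position: [0.5659, -0.1021, 0.1739]
eef_rot: [0.529, 0.469, 0.529, -0.469]
contact_force: [0.3, -1.0, 0.2]
grip_width: 0.0002
t 17.6667 pos [ 0.5659 -0.1021  0.1739] F [ 0.3435 -1.0371  0.212 ] w 0.000168070652528951 q [-0.2427  0.2168  1.3349  0.0001  1.5905 -0.3627]
[[-0.0005  0.9928  0.1197]
 [ 0.0003  0.1197 -0.9928]
 [-1.     -0.0005 -0.0003]]
lid pts 1 slope fit angle 0.0 zmax 0.10025606181720163
t 17.7667 pos [ 0.5656 -0.102   0.173 ] F [0.0002 0.1462 0.3105] w 0.00026373608551199043 q [-0.2427  0.2177  1.3357  0.0001  1.5904 -0.3627]
[[-0.0021  0.9928  0.1197]
 [ 0.0006  0.1197 -0.9928]
 [-1.     -0.0021 -0.0009]]
scene 0.96 rgb [195. 118.  71.] c [0.7855 0.0468] res 0.0006 dpad 0.2671 ztop 0.075
scene 0.87 rgb [164. 163. 163.] c [ 0.5906 -0.0287] res 0.0007 dpad 0.0796 ztop 0.076
scene 0.8 rgb [197. 180.  88.] c [0.6466 0.1365] res 0.0008 dpad 0.2539 ztop 0.075
scene 0.7 rgb [ 70.  83. 100.] c [0.7338 0.2925] res 0.0068 dpad 0.4309 ztop 0.093
scene 0.61 rgb [183. 112.  68.] c [0.4959 0.0846] res 0.001 dpad 0.2009 ztop 0.077
side 0.89 rgb [145. 142. 143.] c [ 0.5931 -0.0297] res 0.0014 dpad 0.0795 ztop 0.075
side 0.89 rgb [134.  65.  15.] c [0.7862 0.0462] res 0.0013 dpad 0.2673 ztop 0.075
side 0.85 rgb [171. 144.  28.] c [0.6493 0.1356] res 0.0015 dpad 0.254 ztop 0.075
side 0.83 rgb [171.  83.  18.] c [0.4987 0.0843] res 0.0012 dpad 0.1997 ztop 0.074
side 0.3 rgb [97. 96. 94.] c [ 0.3525 -0.5273] res 0.0072 dpad 0.4737 ztop 0.158
```

View pics/scene9.png

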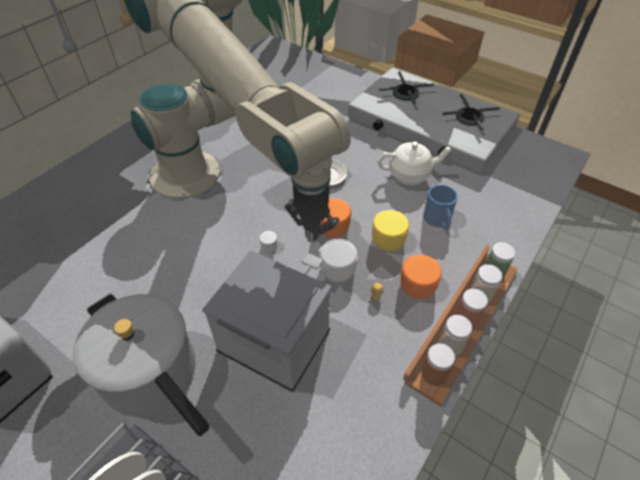

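The lid network missed in that frame, so I check the lid plane directly, along with the valve and tin, before handing in.

```bash
python3 - <<'E'
exec(open('st.py').read())
from scipy.optimize import least_squares
c=np.array([.5875,-.2875]); ax=np.array([-.119,.993]); lt=np.array([.993,.119])
for n in ['scene','side']:
    f=r.grab_frame(n); D=f['depth']; v,u=np.mgrid[:480,:640]; P=np.stack([u,v,np.ones_like(u)],-1)@np.linalg.inv(f['mtx']).T*D[...,None]; W=(P-f['t'])@f['R']
    A=(W[...,:2]-c)@ax; L=(W[...,:2]-c)@lt
    m=(D>0)&(abs(A)<.08)&(abs(L)<.08)&(W[...,2]>.15)&(W[...,2]<.25)
    k=np.polyfit(A[m],W[...,2][m],1); print(n,'lid slope',k, m.sum())
    for nm,cc,R,zr in [('tin',(.397,-.073),.023,(.005,.036)),('valve',(.715,-.039),.015,(.005,.04))]:
        m=(D>0)&(W[...,2]>zr[0])&(W[...,2]<zr[1])&(np.hypot(W[...,0]-cc[0],W[...,1]-cc[1])<R+.02); Q=W[m]
        if len(Q)>8:
            o=least_squares(lambda x:np.hypot(Q[:,0]-x[0],Q[:,1]-x[1])-R,cc,loss='soft_l1',f_scale=.002); print(nm,o.x)
r.close_job()
E
```

```text
t 17.9667 pos [ 0.5659 -0.1021  0.1736] F [-0.2392  0.3347 -0.9844] w -0.00031364677067495343 q [-0.2427  0.2175  1.3348  0.0001  1.5905 -0.3627]
[[-0.0012  0.9928  0.1197]
 [ 0.0004  0.1197 -0.9928]
 [-1.     -0.0011 -0.0005]]
scene lid slope [0.0079 0.1856] 5228
tin [ 0.3949 -0.0733]
valve [ 0.7136 -0.0391]
side lid slope [0.0056 0.1846] 3153
tin [ 0.3988 -0.0736]
valve [ 0.7173 -0.0393]
the job is handed in; nothing more can be done
```

The job is handed in at about 18 s. I pushed the white sugar bowl clear with the shut fingertips, then pressed the lever until the lid stood at about 1.17 rad. I held it open for a little over 3 s and eased it shut at roughly 0.5 rad/s before taking the hand away.

**Last checks:**
- **Lid:** it measures shut, with a slope of 0.006–0.008 rad in both cameras.
- **Sugar bowl:** it stands upright about 80 mm from the pad's middle, against the 63 mm needed.
- **Tin and valve:** both measured within 1 mm of their starting places.
- **Other things:** the teapot, cooker, mug and saucer look unmoved in the last pictures, but I did not measure them again.
- **Hand:** it is about 80 mm above the lever, touching nothing.

**What failed:** the lid network missed the lid once at the end (1 point found), so I measured the shut lid by fitting a plane to the depth image instead.

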